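Pin the folding vanity mirror back together

TASK

The two teak leaves of the little folding mirror stand in their foot with the hinge knuckles in line, but the hinge pin is out, parked upright in one of the holes of the ceramic toothbrush stand. Take the pin by its round knob and push it down through both knuckles until it is fully home with its collar resting on the upper knuckle; guide it in with your hand rather than dropping it, and do not knock the loose leaf out of its groove.

Things in the scene. Friction and masses are not known exactly. Their poses are not given: they have to be found in the camera images.
- pin: Loose hinge pin, 70 g (mostly the steel), upright in one of the stand's 3 holes (varies), collar on the stand's top. From the tip up: steel shank 12 mm wide, 68 long, nose tapering to 5 mm over 10 mm; teak collar 38 mm wide, 6 thick; round teak knob 22 mm wide, 40 tall, to grip. Origin: the tip; z up the pin. Other holes: a razor (T head) and a shaving brush (pale bristles), tops up to 150 mm above the counter.
- stand: Fixed pale ceramic toothbrush stand, a block 56 (x) by 210 (y) by 78 mm high, on a teak tray whose surface is 10 mm above the counter. Three vertical 19 mm holes in a row along its y, 70 mm apart, the middle one at its centre. Origin: centre of its underside; z up.
- mirror: Fixed part of the mirror: V-shaped teak foot, fixed leaf, lower knuckle. Origin: on the vertical hinge axis at counter height; z up. Leaves stand at +115 and -115 degrees from x, 14 mm thick, 24 to 150 mm from the axis, top at 88 mm. Lower knuckle: tube 28 mm wide, 18 mm bore, 30 to 56 mm above the counter, open below. Pin fully home: tip 22 mm above the counter.
- leaf: Loose teak leaf, 400 g, upright in the foot's groove at -115 degrees, its upper knuckle right above the lower. In place, its origin and axes coincide with mirror. Upper knuckle: tube 57 to 90 mm above the counter, 18 mm bore, the top 16 mm flaring to a funnel mouth 32 mm wide inside, 41 outside; the pin's collar comes to rest on its rim at 90 mm.
Not all that is in view belongs to the job. What is shaped like the pin but green or yellow is not meant.

How it is judged:
On the way:
1. the fingers still hold the pin when its tip has passed the upper knuckle and entered the lower one (z of pin in the frame of mirror below 0.046 m and horizontal distance between pin and mirror below 0.01 m and contact force between the fingers and pin above 0.3 N), for 0.05 s.
At the end, for the whole second after the job is handed in: The pin stands through both knuckles, at rest: its tip within 10 mm of the hinge axis and less than 30 mm above the counter (fully home is 22 mm), upright within 10 degrees; the loose leaf still stands in its groove, within 10 mm of its place and upright within 7 degrees (z of pin in the frame of mirror between 0.014 and 0.03 m and horizontal distance between each of pin, leaf and mirror below 0.01 m and angle between pin's own z axis and vertical below 0.18 rad and angle between leaf's own z axis and vertical below 0.12 rad and z of leaf in the frame of mirror below 0.01 m and linear speed of each of pin, leaf below 0.02 m/s); the robot touches nothing.
It fails at once if the loose leaf is knocked over or lifted out of its groove (angle between leaf's own z axis and vertical above 0.3 rad or z of leaf in the frame of mirror above 0.03 m).
It also fails if it takes over 48 s, if anything falls off the work surface, if the arm or the gripper's body presses on something with over 40 N, if the wrist force passes 120 N, or if a joint passes its speed limit or range.

ROBOT

A 6-joint arm with a two-finger parallel gripper is mounted at the origin on the work surface. World frame = base frame: x ahead of the robot, y to its left, z up, the work surface at z = 0. Lengths are in m, angles in rad, forces in N, time in s.
With the tool pointing down it reaches from about 0.35 to 0.975 m from the base axis. Payload 4.9 kg.
Tool frame: the origin (TCP) lies on the centre line of the jaws, within the pads' length; the fingertips stand 14 mm ahead of it and the grasp point (between the pads) lies 5 mm behind it (manip.nose_length is the distance from the TCP to the fingertips, in m); z points along the fingers, y is the line along which they close (so a half turn about z gives the same grasp; the last joint's range is limited). The gripper opens to 85 mm and grips with 20 to 120 N. Pads are 22 mm wide; open, the fingers measure 114 mm over their backs; the gripper's body (76 mm by 85 mm) begins 54 mm behind the grasp point. The pads swing forward as they close: fully open they stand 13 mm farther back than shut.
Start: joints at [1.142, 0.053, 1.613, -0, 1.476, -0.119], TCP at [0.191, 0.595, 0.245] pointing down, gripper open.
Joint ranges: [-3.01, 3.01], [-1.01, 2.22], [0.06, 2.58], [-1.02, 4.17], [0.09, 2.62], [-3.14, 3.14]. Speed limits (rad/s): [2.57, 2.57, 3.14, 3.14, 3.14, 3.14].

INTERFACE

Orientations are given as a unit quaternion [w, x, y, z].
In Python, from plant import manip, imaging gives the robot as it stands.
- The arm moves only by the tool play_rows, never from a script. Its argument "commands" is a list of rows, each a list of 6 numbers: the shift along the tool's x, y, z in mm, then the turn, a rotation vector about the tool's x, y, z in degrees. A call has 1 to 5 rows; each row shifts and turns the commanded pose from where the row before left it, along the tool's axes as they then stand; what a row does not reach is not made up. A row lasts 1/12 s, in which the tool goes at most 41.7 mm and 7.16 degrees, less where a joint would pass 70% of its speed; a pose out of reach is approached as far as the arm can. A call is refused whole if a number of a shift passes 41.7 or a number of a turn 7.16, either way. A call with a gripper value outside its range is refused whole. "hand" is the finger opening in mm, from 0 to 85.4, set as the call begins (left out, the last holds). The fingers move at their own pace and stop on an object; the grip force is fixed at half the most. Time passes only in rows, so rows that do not move let the fingers close. It gives the time, the measured TCP pose, the force, the opening and the grip force at its end, in the units of the state.
- manip.state(): the state, without advancing time (a new reading comes with each control period).
- imaging.grab_frame(name): name is "scene" or "side" or "wrist"; returns a dict with "image" (400x640x3 uint8, red, green, blue), "fx", "fy", "cx", "cy" (pixels), "R" (3x3) and "t" (3): a world point X has camera coordinates R X + t; the wrist camera has in their place "mount" (4x4, takes a point from camera to tool coordinates, whose origin is the TCP and whose axes are the flange's). Camera axes: x right, y down, z forward; pixel columns grow to the right and rows downward; lengths in m; the calibration is good to about 2 mm. A picture is of the moment at which its call begins: read the wrist's pose just before it. There is no depth.
- manip.job_done(): hands the job in; it is judged then, once.
The state is a dict: "time": time; "joint_pos": joint angles; "joint_vel": joint speeds; "joint_efforts": joint torques, N m; "tool_pos": TCP position; "tool_rot": TCP orientation; "contact_force": force on the tool from outside, world axes, zero at the start; "ft_torque": the same for the moment, N m; "gripper_width": opening from 0.0 (shut) to 1.0 (fully open); "grasp_force": force on a finger pad.
Only numpy, scipy, OpenCV 4.12 (cv2) and the standard library are available. Lean on these libraries where they do the work, as an engineer would, in place of code of your own. Each camera call takes 0.05 s, during which the arm holds its last target. There are 200 camera calls.

## Working session

There is one attempt and no reset: what is moved stays moved. The work goes in short steps, Python scripts to look and compute and a tool call to move; the robot and the scene stay as the last step left them, time stands still between calls to the robot, and variables do not carry over. Pictures are saved under pics/ and viewed, at most 10 in all, crops included, and the job is handed in when it is done.

Besides the shell and the picture viewer there is one more tool, called after ">>>" by a JSON object that holds its "op" and its "data". play_rows: Moves the arm, as the interface text tells. Its arguments: {"type":"object","properties":{"commands":{"type":"array","items":{"type":"array","items":{"type":"number"}}},"hand":{"type":"number"}},"required":["commands"]}

```bash
mkdir -p pics; cat > h.py <<'E'
import numpy as np, cv2
from plant import manip, imaging
def save(name,fn):
    f=imaging.grab_frame(name); cv2.imwrite('pics/'+fn,f['image'][:,:,::-1]); np.savez('pics/'+fn+'.npz',**{k:f[k] for k in f}); return f
E
python3 - <<'E'
from h import *
for n in ('scene','side'):
    f=save(n,n+'1.png'); print(n,f['fx'],f['cx'],f['cy'],np.round(f['R'],3).tolist(),np.round(f['t'],3))
s=manip.state();print(s)
E
```

```text
scene 508.7746185113975 319.3717060846465 192.49043485678487 [[-0.033, 0.999, 0.01], [0.646, 0.029, -0.763], [-0.763, -0.019, -0.646]] [ 0.021 -0.272  1.445]
side 463.53606612245983 319.5336322767293 196.83392561055248 [[0.999, -0.035, -0.002], [-0.027, -0.75, -0.661], [0.021, 0.661, -0.75]] [-0.48   0.043  0.957]
{'time': 0.1, 'joint_pos': array([ 1.14202700e+00,  5.32878497e-02,  1.61413102e+00, -5.81928283e-07,
        1.47601318e+00, -1.18993959e-01]), 'joint_vel': array([ 0.00118696,  0.00048326, -0.0022543 ,  0.00073465,  0.00137277,
       -0.0017649 ]), 'joint_efforts': array([ 5.35893651e-04, -3.94903314e+01, -3.71363461e+01, -1.01285061e-04,
        3.99076205e-03,  4.21439336e-05]), 'tool_pos': array([0.19030199, 0.59476667, 0.24420313]), 'tool_rot': array([-2.48472335e-04,  1.54269035e-01,  9.88028451e-01, -8.85497823e-04]), 'contact_force': array([-0.44814196,  0.65324202,  0.66355521]), 'ft_torque': array([ 0.04059186, -0.01317914, -0.02587617]), 'grasp_force': 0.0, 'gripper_width': 1.000895193064692}
```

View pics/scene1.png

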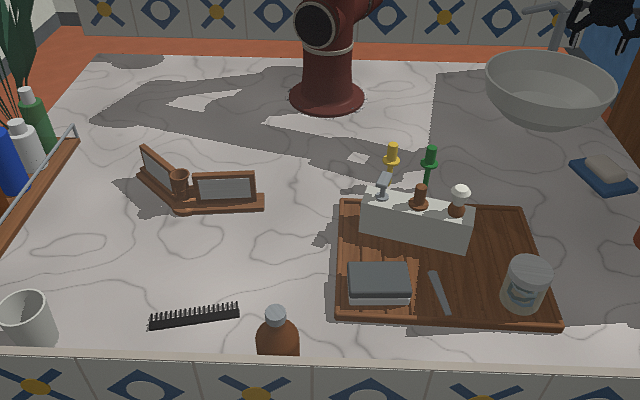

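View pics/side1.png

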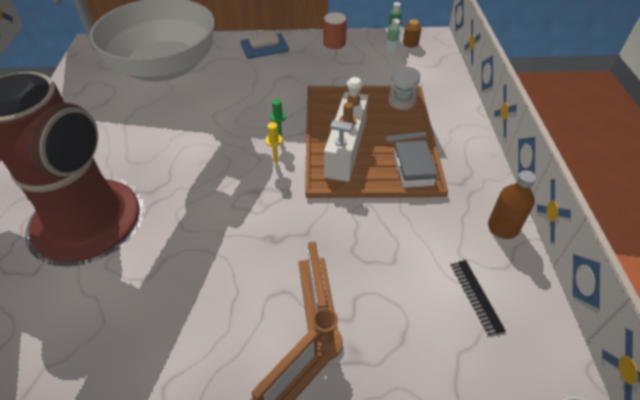

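Candidates in the scene view: yellow pin (392,153), green pin (430,157), razor (382,185), brush (459,200) and the teak knob with collar in the middle hole (420,195). The description fits the last one, so I'll check it in a close crop.

```bash
python3 - <<'E'
import cv2,numpy as np
a=cv2.imread('pics/scene1.png');b=cv2.imread('pics/side1.png')
def c(im,x,y,w,h,s): return cv2.resize(im[y:y+h,x:x+w],None,fx=s,fy=s,interpolation=cv2.INTER_CUBIC)
t=np.hstack([c(a,350,160,130,100,3),c(b,310,70,130,100,3)])
u=np.hstack([c(a,130,140,130,90,3),c(b,260,280,130,90,3)])
cv2.imwrite('pics/crop.png',np.vstack([t,u]))
E
```

```text
(no output)
```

View pics/crop.png

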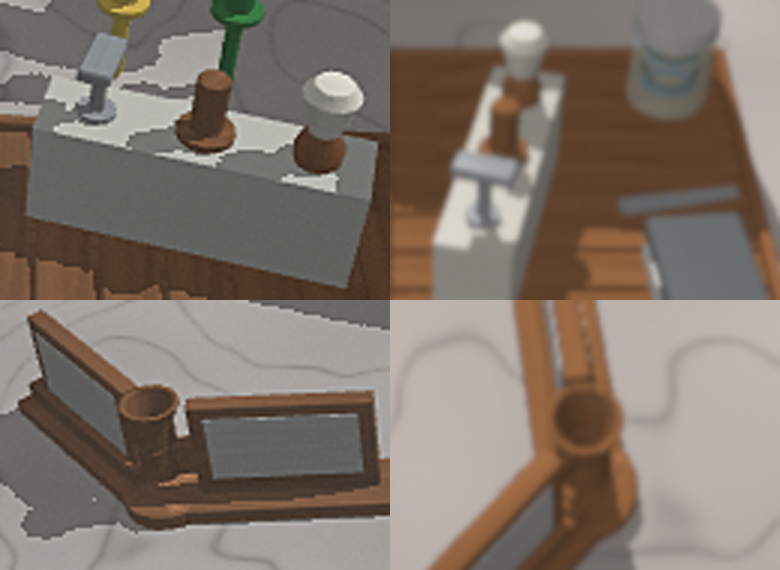

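The middle-hole piece is the pin: a teak knob with a collar, knob top at scene (420.7,185.3) and side (349,105). The funnel rim centre is at scene (180,174.3) and side (326,320).

```bash
cat >> h.py <<'E'
def ray(fn,u,v):
    d=np.load('pics/'+fn+'.npz'); R,t=d['R'],d['t']
    return -R.T@t, R.T@np.array([(u-d['cx'])/d['fx'],(v-d['cy'])/d['fy'],1])
def atz(fn,u,v,z):
    c,r=ray(fn,u,v); return np.round((c+r*(z-c[2])/r[2])[:2],4)
E
python3 - <<'E'
from h import *
S,D='scene1.png','side1.png'
print('knob',atz(S,420.7,185.3,.134),atz(D,349,105,.134),'collar',atz(S,418.7,203,.094))
print('rim',atz(S,180,174.3,.09),atz(D,326,320,.09))
print('razor',atz(S,382.3,197,.092),'brush',atz(S,457,212,.09))
e=[atz(S,350+x/3,160+y/3,.088) for x,y in ((35,125),(365,188))]
print('front edge',e, np.degrees(np.arctan2(*(e[1]-e[0])[::-1])))
from scipy.spatial.transform import Rotation as Ro
s=manip.state();q=s['tool_rot'];print(np.round(Ro.from_quat(q,scalar_first=True).as_matrix(),3))
E
```

```text
knob [0.5512 0.1823] [0.55   0.1804] collar [0.5549 0.1837]
rim [ 0.4841 -0.2861] [ 0.4807 -0.2901]
razor [0.5383 0.1165] brush [0.5726 0.2531]
front edge [array([0.5491, 0.077 ]), array([0.5982, 0.2756])] 76.11319391097761
[[-0.952  0.305 -0.001]
 [ 0.305  0.952 -0.002]
 [ 0.    -0.002 -1.   ]]
```

>>> {"op": "play_rows", "data": {"commands": [[-31.3,-18.9,-8,0,0,0],[-31.3,-18.9,-8,0,0,0],[-31.3,-18.9,0,0,0,0],[-31.3,-18.9,0,0,0,0],[-31.3,-18.9,0,0,0,0]]}}

```text
time: 0.52
tool_pos: [0.3114, 0.4561, 0.261]
tool_rot: [-0.0, 0.154, 0.988, -0.0]
contact_force: [-0.1, 0.2, -0.9]
gripper_width: 0.996
grasp_force: 0.0
```

>>> {"op": "play_rows", "data": {"commands": [[-31.3,-18.9,0,0,0,0],[-31.3,-18.9,0,0,0,0],[-31.3,-18.9,0,0,0,0],[-31.3,-18.9,0,0,0,0],[-31.3,-18.9,0,0,0,0]]}}

```text
time: 0.93
tool_pos: [0.4316, 0.3182, 0.2609]
tool_rot: [-0.0, 0.154, 0.988, -0.0]
contact_force: [0.4, 0.1, -0.3]
gripper_width: 1.002
grasp_force: 0.0
```

>>> {"op": "play_rows", "data": {"commands": [[-31.3,-18.9,0,0,0,0],[-31.3,-18.9,0,0,0,0],[-31.3,-18.9,0,0,0,0],[-31.3,-18.9,0,0,0,0],[-31.3,-18.9,0,0,0,0]]}}

```text
time: 1.35
tool_pos: [0.5519, 0.1804, 0.2608]
tool_rot: [-0.0, 0.154, 0.988, -0.0]
contact_force: [0.5, 1.1, -0.6]
gripper_width: 1.003
grasp_force: 0.0
```

>>> {"op": "play_rows", "data": {"commands": [[0,0,0,0,0,7.16],[0,0,0,0,0,7.16],[0,0,0,0,0,7.16],[0,0,0,0,0,7.16],[0,0,0,0,0,7.16]]}}

```text
time: 1.77
tool_pos: [0.551, 0.1818, 0.2606]
tool_rot: [-0.001, 0.453, 0.891, -0.0]
contact_force: [-0.3, 0.2, 0.2]
gripper_width: 0.999
grasp_force: 0.0
```

>>> {"op": "play_rows", "data": {"commands": [[0,0,0,0,0,7.16],[0,0,0,0,0,7.16],[0,0,0,0,0,7.16],[0,0,0,0,0,7.16],[0,0,0,0,0,7.16]]}}

```text
time: 2.18
tool_pos: [0.5509, 0.182, 0.2606]
tool_rot: [-0.0, 0.705, 0.709, -0.0]
contact_force: [0.6, -0.0, -0.7]
gripper_width: 0.999
grasp_force: 0.0
```

>>> {"op": "play_rows", "data": {"commands": [[0,0,0,0,0,7.16],[0,0,0,0,0,7.16],[0,0,0,0,0,0],[0,0,0,0,0,0]]}}

```text
time: 2.52
tool_pos: [0.551, 0.1821, 0.2608]
tool_rot: [-0.0, 0.785, 0.619, -0.0]
contact_force: [-0.3, -0.5, 0.0]
gripper_width: 0.999
grasp_force: 0.0
```

```bash
cat >> h.py <<'E'
from scipy.spatial.transform import Rotation as Ro
def wrist(fn):
    s=manip.state(); f=imaging.grab_frame('wrist'); cv2.imwrite('pics/'+fn,f['image'][:,:,::-1])
    T=np.eye(4);T[:3,:3]=Ro.from_quat(s['tool_rot'],scalar_first=True).as_matrix();T[:3,3]=s['tool_pos']
    C=T@f['mount'];R=C[:3,:3].T
    np.savez('pics/'+fn+'.npz',R=R,t=-R@C[:3,3],T=T,**{k:f[k] for k in ('fx','fy','cx','cy')})
    print(s['time'],T.round(4).tolist(),s['joint_pos'].round(2),s['contact_force'].round(1),s['gripper_width'],s['grasp_force'])
def pix(fn,X):
    d=np.load('pics/'+fn+'.npz');p=d['R']@X+d['t'];return np.round([d['fx']*p[0]/p[2]+d['cx'],d['fy']*p[1]/p[2]+d['cy']],1)
E
python3 -c "
from h import *
wrist('w1.png');print(pix('w1.png',np.array([.551,.182,.134])))"
```

```text
2.5167 [[0.2332, 0.9724, -0.0008, 0.551], [0.9724, -0.2332, -0.0002, 0.1821], [-0.0003, -0.0008, -1.0, 0.2608], [0.0, 0.0, 0.0, 1.0]] [ 0.19 -0.06  1.7   0.    1.5   0.43] [-0.3 -0.5  0. ] 0.999075782643604 0.0
[315.  196.1]
```

View pics/w1.png

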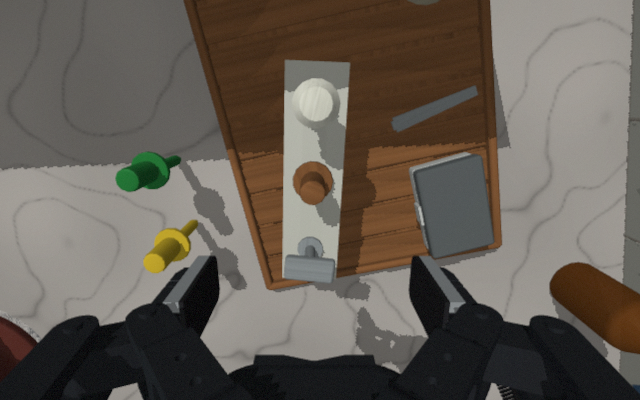

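Wrist view: the teak knob top is at (314.5,190), with the stand upright in the image, so the jaws will close across it. The razor is at (310,262), the brush at (316,100), and the decoys are well to the left.

```bash
python3 -c "
from h import *
p=atz('w1.png',314.5,190,.134);c=atz('w1.png',313,181,.094);print(p,c)
T=np.load('pics/w1.png.npz')['T'];print(T[:3,:3].T@np.r_[p-T[:2,3],0]*1000, T[:3,:3].T@np.r_[c-T[:2,3],0]*1000)"
```

```text
[0.5518 0.1871] [0.55   0.1854]
[ 5.07363301e+00 -4.04561914e-01 -1.42497600e-03] [ 3.00071263e+00 -1.75844451e+00  3.19284631e-04]
```

>>> {"op": "play_rows", "data": {"commands": [[4,-0.5,0,0,0,0],[0,0,30,0,0,0],[0,0,30,0,0,0],[0,0,30,0,0,0],[0,0,20,0,0,0]]}}

```text
time: 2.98
tool_pos: [0.5503, 0.1861, 0.1481]
tool_rot: [-0.001, 0.786, 0.619, -0.002]
contact_force: [-0.0, 1.0, -0.9]
gripper_width: 1.0
grasp_force: 0.0
```

>>> {"op": "play_rows", "data": {"commands": [[0,0,15,0,0,0],[0,0,12,0,0,0],[0,0,10,0,0,0],[0,0,0,0,0,0]]}}

```text
time: 3.32
tool_pos: [0.5505, 0.186, 0.1121]
tool_rot: [-0.001, 0.786, 0.618, -0.002]
contact_force: [-0.7, 0.2, -1.0]
gripper_width: 0.995
grasp_force: 0.0
```

>>> {"op": "play_rows", "data": {"commands": [[0,0,0,0,0,0],[0,0,0,0,0,0],[0,0,0,0,0,0],[0,0,0,0,0,0],[0,0,0,0,0,0]], "hand": 10}}

```text
time: 3.73
tool_pos: [0.5522, 0.1862, 0.1153]
tool_rot: [0.0, 0.786, 0.618, 0.001]
contact_force: [-0.7, 0.2, 0.1]
gripper_width: 0.302
grasp_force: 0.0
```

>>> {"op": "play_rows", "data": {"commands": [[0,0,0,0,0,0],[0,0,0,0,0,0],[0,0,0,0,0,0],[0,0,0,0,0,0],[0,0,0,0,0,0]]}}

```text
time: 4.15
tool_pos: [0.5524, 0.1862, 0.1154]
tool_rot: [0.0, 0.786, 0.618, 0.001]
contact_force: [-1.0, 0.1, 6.0]
gripper_width: 0.241
grasp_force: 58.7
```

>>> {"op": "play_rows", "data": {"commands": [[0,0,-10,0,0,0],[0,0,-20,0,0,0],[0,0,-25,0,0,0],[0,0,-25,0,0,0],[0,0,-25,0,0,0]]}}

```text
time: 4.57
tool_pos: [0.5509, 0.1859, 0.2197]
tool_rot: [-0.0, 0.786, 0.618, -0.001]
contact_force: [0.9, 0.5, -0.8]
gripper_width: 0.242
grasp_force: 58.7
```

>>> {"op": "play_rows", "data": {"commands": [[0,0,-25,0,0,0],[0,0,-25,0,0,0],[0,0,0,0,0,0],[0,0,0,0,0,0]]}}

```text
time: 4.9
tool_pos: [0.5523, 0.1862, 0.271]
tool_rot: [0.001, 0.786, 0.618, 0.001]
contact_force: [-0.7, 0.2, -1.5]
gripper_width: 0.242
grasp_force: 58.6
```

```bash
python3 -c "
from h import *
wrist('w2.png')
T=np.load('pics/w2.png.npz')['T'];print(T[:3,:3].T@(np.array([.4825,-.288,T[2,3]])-T[:3,3])*1000)"
```

```text
4.9 [[0.2363, 0.9717, 0.003, 0.5523], [0.9717, -0.2363, 0.0006, 0.1862], [0.0013, 0.0028, -1.0, 0.271], [0.0, 0.0, 0.0, 1.0]] [ 0.2  -0.06  1.69  0.    1.52  0.44] [-0.7  0.2 -1.5] 0.2424082947658521 58.647159934043884
[-477.29654335   44.28617855   -0.50464347]
```

>>> {"op": "play_rows", "data": {"commands": [[-15,3,0,0,0,0],[-30,3,0,0,0,0],[-36,3,0,0,0,0],[-36,3,0,0,0,0],[-36,3,0,0,0,0]]}}

```text
time: 5.37
tool_pos: [0.5284, 0.0328, 0.2663]
tool_rot: [-0.002, 0.786, 0.618, -0.002]
contact_force: [0.2, 0.2, 0.3]
gripper_width: 0.243
grasp_force: 58.7
```

>>> {"op": "play_rows", "data": {"commands": [[-36,3,0,0,0,0],[-36,3,0,0,0,0],[-36,3,0,0,0,0],[-36,3,0,0,0,0],[-36,3,0,0,0,0]]}}

```text
time: 5.78
tool_pos: [0.5004, -0.1457, 0.2664]
tool_rot: [-0.002, 0.786, 0.618, -0.001]
contact_force: [0.7, -0.1, -0.7]
gripper_width: 0.24
grasp_force: 58.7
```

>>> {"op": "play_rows", "data": {"commands": [[-36,3,0,0,0,0],[-36,3,0,0,0,0],[-36,3,0,0,0,0],[-36,3,0,0,0,0],[-30,2,0,0,0,0]]}}

```text
time: 6.2
tool_pos: [0.4729, -0.3185, 0.2662]
tool_rot: [-0.002, 0.787, 0.617, -0.001]
contact_force: [-0.7, -0.0, -0.5]
gripper_width: 0.238
grasp_force: 58.7
```

>>> {"op": "play_rows", "data": {"commands": [[-30,0,0,0,0,0],[0,0,0,0,0,0],[0,0,0,0,0,0],[0,0,0,0,0,0]]}}

```text
time: 6.53
tool_pos: [0.467, -0.3452, 0.2671]
tool_rot: [-0.002, 0.786, 0.618, -0.0]
contact_force: [0.0, 0.4, -1.3]
gripper_width: 0.236
grasp_force: 58.7
```

```bash
python3 -c "
from h import *
wrist('w3.png');print(pix('w3.png',np.array([.4825,-.288,.09])))
T=np.load('pics/w3.png.npz')['T'];print([pix('w3.png',T[:3,3]+np.array([0,0,z])) for z in (0,-.0954)])"
```

```text
6.5333 [[0.2366, 0.9716, -0.0025, 0.467], [0.9716, -0.2365, 0.003, -0.3452], [0.0023, -0.0032, -1.0, 0.2671], [0.0, 0.0, 0.0, 1.0]] [-0.76 -0.06  1.69  0.    1.52 -0.53] [ 0.   0.4 -1.3] 0.235530488583559 58.69638919830322
[317.2 118.6]
[array([315.9, 275.6]), array([315.5, 208.4])]
```

View pics/w3.png

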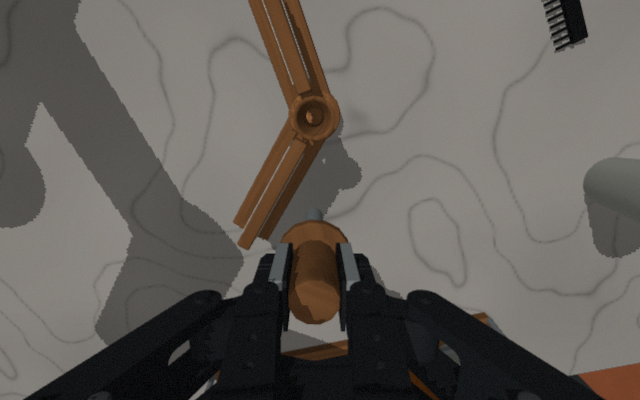

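The rim is near (313.5,117) and the pin's tip near (314,208), so the pin hangs straight. I'll enlarge that area.

```bash
python3 -c "
import cv2
a=cv2.imread('pics/w3.png')[85:245,260:370];cv2.imwrite('pics/w3c.png',cv2.resize(a,None,fx=3.75,fy=3.75,interpolation=cv2.INTER_CUBIC))"
```

```text
(no output)
```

View pics/w3c.png

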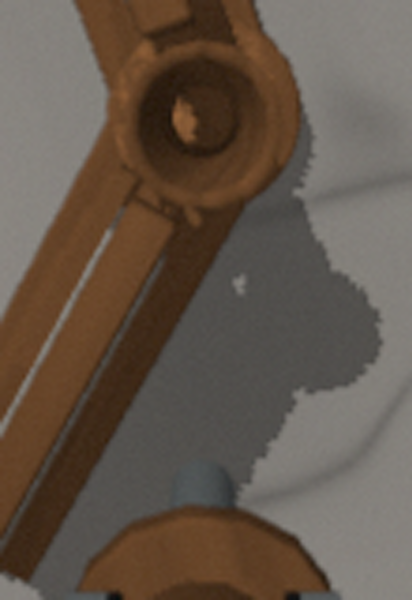

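```bash
python3 -c "
from h import *
d=np.load('pics/w3.png.npz');T=d['T'];f='w3.png'
r=atz(f,312.8,117.8,.09);t=atz(f,314.4,209.2,.267-.0954);print(r,t,T[:2,3])
Ri=T[:3,:3].T
print('rim px radius mm->px',pix(f,np.r_[r,.09]+T[:3,1]*.0205)-pix(f,np.r_[r,.09]))
print('move tip',Ri@np.r_[r-t,0]*1000,'move tcp',Ri@np.r_[r-T[:2,3],0]*1000)"
```

```text
[ 0.4788 -0.2864] [ 0.4661 -0.3456] [ 0.46696125 -0.34518709]
rim px radius mm->px [22.5  0.1]
move tip [60.52388043 -1.66378731  0.14734153] move tcp [59.91896453 -2.40292544  0.14825335]
```

>>> {"op": "play_rows", "data": {"commands": [[15,-0.5,0,0,0,0],[20,-0.5,0,0,0,0],[15,-0.5,0,0,0,0],[10,-0.5,0,0,0,0],[0,0,10,0,0,0]]}}

```text
time: 7.0
tool_pos: [0.4814, -0.2853, 0.2616]
tool_rot: [0.002, 0.785, 0.619, 0.001]
contact_force: [-0.2, -1.1, 0.5]
gripper_width: 0.241
grasp_force: 58.7
```

>>> {"op": "play_rows", "data": {"commands": [[0,0,20,0,0,0],[0,0,20,0,0,0],[0,0,15,0,0,0],[0,0,0,0,0,0],[0,0,0,0,0,0]]}}

```text
time: 7.42
tool_pos: [0.4791, -0.2868, 0.2028]
tool_rot: [-0.001, 0.786, 0.618, -0.0]
contact_force: [-0.3, 0.0, -0.7]
gripper_width: 0.239
grasp_force: 58.7
```

```bash
python3 -c "
from h import *
wrist('w4.png');save('scene','s4.png');save('side','d4.png')
a=cv2.imread('pics/s4.png')[110:230,110:250];b=cv2.imread('pics/d4.png')[240:360,255:395]
cv2.imwrite('pics/c4.png',cv2.resize(np.hstack([a,b]),None,fx=2.85,fy=2.85,interpolation=cv2.INTER_CUBIC))"
```

```text
7.4167 [[0.2362, 0.9717, -0.0024, 0.4791], [0.9717, -0.2362, 0.0015, -0.2868], [0.0009, -0.0026, -1.0, 0.2028], [0.0, 0.0, 0.0, 1.0]] [-0.67 -0.07  1.81 -0.    1.41 -0.43] [-0.3  0.  -0.7] 0.23949845975902195 58.71524691581726
```

View pics/c4.png

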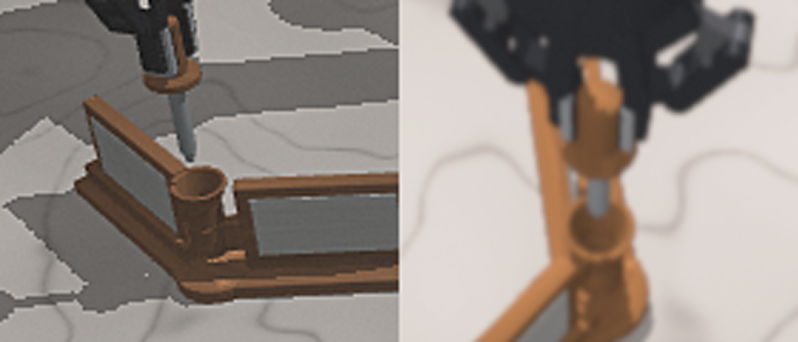

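```bash
python3 -c "
from h import *
def tri(a,b):
    A=[];B=[]
    for f,p in (('s4.png',a),('d4.png',b)):
        c,r=ray(f,110+p[0]/2.85 if f[0]=='s' else 255+(p[0]-399)/2.85,(110 if f[0]=='s' else 240)+p[1]/2.85);r/=np.linalg.norm(r);P=np.eye(3)-np.outer(r,r);A.append(P);B.append(P@c)
    x=np.linalg.lstsq(np.vstack(A),np.hstack(B),rcond=None)[0];return x.round(4)
print('tip',tri((192,158),(597,214)),'collar',tri((172,77),(600,150)),'rim',tri((201,182),(601,229)))
for z in (.107,.181): 
  q=pix('s4.png',np.array([.479,-.2868,z]));print((q-110)*2.85)
  q=pix('d4.png',np.array([.479,-.2868,z]));print((q-[255,240])*2.85+[399,0])
"
```

```text
tip [ 0.478  -0.2903  0.1072] collar [ 0.479  -0.2917  0.176 ] rim [ 0.4798 -0.2877  0.0866]
[196.08 159.6 ]
[598.215 207.48 ]
[177.555  71.25 ]
[599.07  135.375]
```

Expected and observed slopes match, so the pin is vertical. The tip sits about 1–2 mm short in +y. I'll nudge it and go down slowly.

>>> {"op": "play_rows", "data": {"commands": [[1.5,0.5,0,0,0,0],[0,0,8,0,0,0],[0,0,8,0,0,0],[0,0,7,0,0,0],[0,0,5,0,0,0]]}}

```text
time: 7.98
tool_pos: [0.4801, -0.2855, 0.1746]
tool_rot: [-0.001, 0.786, 0.618, -0.0]
contact_force: [-0.4, 0.2, -0.4]
gripper_width: 0.24
grasp_force: 58.7
```

>>> {"op": "play_rows", "data": {"commands": [[0,0,3,0,0,0],[0,0,3,0,0,0],[0,0,3,0,0,0],[0,0,0,0,0,0]]}}

```text
time: 8.32
tool_pos: [0.4804, -0.2858, 0.1666]
tool_rot: [-0.001, 0.786, 0.618, -0.0]
contact_force: [-1.0, -0.3, -0.2]
gripper_width: 0.235
grasp_force: 58.7
```

>>> {"op": "play_rows", "data": {"commands": [[0,0,3,0,0,0],[0,0,3,0,0,0],[0,0,3,0,0,0],[0,0,3,0,0,0],[0,0,0,0,0,0]]}}

```text
time: 8.73
tool_pos: [0.4802, -0.2857, 0.1544]
tool_rot: [-0.001, 0.786, 0.618, -0.0]
contact_force: [-1.0, -0.9, -1.0]
gripper_width: 0.243
grasp_force: 58.7
```

>>> {"op": "play_rows", "data": {"commands": [[0,0,3,0,0,0],[0,0,3,0,0,0],[0,0,3,0,0,0],[0,0,3,0,0,0],[0,0,0,0,0,0]]}}

```text
time: 9.15
tool_pos: [0.4802, -0.2856, 0.1423]
tool_rot: [-0.001, 0.786, 0.618, -0.0]
contact_force: [-0.5, -0.5, -0.9]
gripper_width: 0.239
grasp_force: 58.7
```

>>> {"op": "play_rows", "data": {"commands": [[0,0,4,0,0,0],[0,0,4,0,0,0],[0,0,4,0,0,0],[0,0,4,0,0,0],[0,0,0,0,0,0]]}}

```text
time: 9.57
tool_pos: [0.4801, -0.2855, 0.126]
tool_rot: [-0.001, 0.786, 0.618, -0.0]
contact_force: [-0.1, 0.8, -1.0]
gripper_width: 0.237
grasp_force: 58.7
```

>>> {"op": "play_rows", "data": {"commands": [[0,0,2,0,0,0],[0,0,2,0,0,0],[0,0,2,0,0,0],[0,0,0,0,0,0]]}}

```text
time: 9.9
tool_pos: [0.4805, -0.2858, 0.1209]
tool_rot: [-0.0, 0.786, 0.618, -0.0]
contact_force: [-0.2, 0.4, -0.2]
gripper_width: 0.236
grasp_force: 58.7
```

>>> {"op": "play_rows", "data": {"commands": [[0,0,1,0,0,0],[0,0,1,0,0,0],[0,0,0,0,0,0]]}}

```text
time: 10.15
tool_pos: [0.4806, -0.2859, 0.1192]
tool_rot: [-0.0, 0.786, 0.618, -0.0]
contact_force: [-0.2, -0.4, -0.9]
gripper_width: 0.239
grasp_force: 58.7
```

>>> {"op": "play_rows", "data": {"commands": [[0,0,1,0,0,0],[0,0,0,0,0,0]]}}

```text
time: 10.32
tool_pos: [0.4806, -0.2859, 0.1182]
tool_rot: [-0.0, 0.786, 0.618, -0.0]
contact_force: [-0.3, 0.8, -0.7]
gripper_width: 0.237
grasp_force: 58.7
```

>>> {"op": "play_rows", "data": {"commands": [[0,0,1,0,0,0],[0,0,1,0,0,0],[0,0,0,0,0,0]]}}

```text
time: 10.57
tool_pos: [0.4811, -0.2863, 0.1173]
tool_rot: [0.001, 0.786, 0.618, 0.0]
contact_force: [-0.6, 1.5, 3.8]
gripper_width: 0.239
grasp_force: 59.1
```

Contact force shows the collar is seated, so I'll release and lift away.

>>> {"op": "play_rows", "data": {"commands": [[0,0,0,0,0,0],[0,0,0,0,0,0],[0,0,0,0,0,0],[0,0,0,0,0,0],[0,0,0,0,0,0]], "hand": 70}}

```text
time: 10.98
tool_pos: [0.4805, -0.2859, 0.1161]
tool_rot: [-0.0, 0.786, 0.618, -0.0]
contact_force: [0.1, 0.7, 0.1]
gripper_width: 0.82
grasp_force: 0.0
```

>>> {"op": "play_rows", "data": {"commands": [[0,0,0,0,0,0],[0,0,-10,0,0,0],[0,0,-20,0,0,0],[0,0,-25,0,0,0],[0,0,-25,0,0,0]]}}

```text
time: 11.4
tool_pos: [0.4803, -0.2857, 0.1974]
tool_rot: [-0.0, 0.786, 0.618, -0.0]
contact_force: [-0.4, -0.1, 0.1]
gripper_width: 0.819
grasp_force: 0.0
```

>>> {"op": "play_rows", "data": {"commands": [[-20,0,-20,0,0,0],[-20,0,0,0,0,0],[-20,0,0,0,0,0],[0,0,0,0,0,0],[0,0,0,0,0,0]]}}

```text
time: 11.82
tool_pos: [0.4663, -0.3448, 0.217]
tool_rot: [0.0, 0.787, 0.617, 0.0]
contact_force: [1.1, 0.7, 0.3]
gripper_width: 0.821
grasp_force: 0.0
```

```bash
python3 -c "
from h import *
save('scene','s5.png');save('side','d5.png')
a=cv2.imread('pics/s5.png')[110:230,110:250];b=cv2.imread('pics/d5.png')[240:360,255:395]
cv2.imwrite('pics/c5.png',cv2.resize(np.hstack([a,b]),None,fx=2.85,fy=2.85,interpolation=cv2.INTER_CUBIC))"
```

```text
(no output)
```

View pics/c5.png

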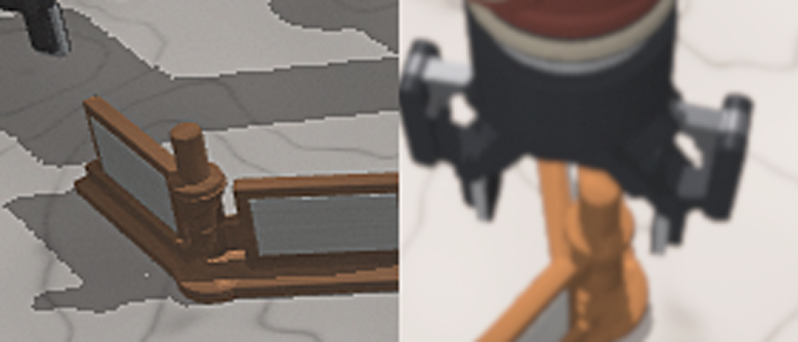

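The pin stands upright with its collar on the funnel rim (scene crop (198,183)). The leaf is in place and the gripper is clear.

```bash
python3 -c "
from plant import manip
print(manip.job_done())"
```

```text
the job is handed in; nothing more can be done
None
```

The hinge pin is in through both knuckles with its collar on the upper knuckle's rim, guided down in the grip until it seated. The loose leaf is still in its groove, and I handed the job in at about 12 s of the 48 s allowed; the hand-in call returned no verdict.

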